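# Poke the odd reducing insert out of the tube block

### The job

One of the three white inserts in the raised grey tube block has a narrower bore than the other two. Take the ejector tool by its handle, reach its pin under the block and poke that insert up through the hole in the floor of its bore until it stands about 20 mm proud, then stand the tool back on the bench clear of the block. Pull the raised insert out and set it upright in the clear weighing cup; leave the other two inserts seated and the rack, bottle and petri dishes around the work where they are.

Things in the scene. Friction and masses are not known exactly. Their poses are not given: they have to be found in the camera images.
- tube_block: fixed grey anodised block, 64 mm deep (x), 180 mm long (y), raised on two end legs; origin on the bench under its middle, z up, -x its open front towards the robot. Underside 42 mm, top face 96 mm above the bench. The space below is open from the front between leg plates with inner faces at y = +-90 mm; leg flanges on the bench reach y = +-117 mm
- middle_hole (a point): lower mouth of the access hole under the middle bore, 42 mm above the bench, axes as the block's. Three bores at y = -50, 0 and +50 mm from here along the block: 31 mm wide, 50 mm deep, each over a 4 mm floor plate with a 15 mm access hole on the bore's axis. Two spring pads in each bore wall, 30 mm above its floor, press on the insert with about 4 N each
- narrow_insert_center (a point): insert to take out: white plastic sleeve, 30 mm diameter, 50 mm tall, closed bottom, 10 mm bore, about 30 g. The point is its centre, half-way up; z along its axis. Seated, it stands on the bore's floor, rim flush with the block's top, in any of the three bores. Sliding it takes about 4 to 7 N; the spring pads hold it at any height it is pushed to while less than 25 mm of it is out
- wide_insert_1_center (a point): white sleeve of the same outside size with a 21 mm bore, seated flush in another bore; the point is its centre, half-way up. Stays seated
- wide_insert_2_center (a point): the second wide-bored insert, like the first; stays seated
- ejector_handle (a point): middle of the black handle of the steel ejector tool, 130 mm above the underside of its foot. Axes: z up along the upright, x from the upright towards the pin, y across. The handle is 16 mm thick (x), 26 mm wide (y), from 99 to 161 mm above the foot's underside; below it the upright is a 4 x 24 mm strip. The tool stands by itself on its foot; about 0.26 kg
- ejector_pin (a point): top of the ejector's upturned pin: 8 mm diameter, 54 mm in front (+x) of the handle's axis, its top 32 mm above the underside of the foot. The foot is a plate 4 mm thick, 36 mm wide (y), from 26 mm behind to 66 mm in front of the upright
- cup: round clear plastic weighing cup, loose, 94 mm across, 41 mm high, inner floor 3 mm above the bench and about 74 mm across; origin at the centre of its underside
- micro_rack: small blue micro tube rack, 58 x 90 x 40 mm, a bystander; origin at the centre of its underside
- bottle: white reagent bottle, 52 mm diameter, 106 mm tall, a bystander; origin at the centre of its underside
- petri_stack: stack of clear petri dishes, 64 mm diameter, 45 mm tall, a bystander; origin at the centre of its underside

How it is judged:
On the way:
1. the ejector has pushed the narrow-bored insert up by at least 14 mm in its bore, with the fingers not touching the insert (z of narrow_insert_center in the frame of tube_block between 0.085 and 0.105 m and contact force between ejector and narrow_insert above 0.2 N and contact force between the fingers and narrow_insert below 0.1 N), for 0.1 s.
At the end, for the whole second after the job is handed in: the narrow-bored insert stands upright (within 8 degrees), at rest, on the floor of the level weighing cup; the ejector stands upright on its foot on the bench, its pin 50 mm or more from the block's centre line, not under it; both wide-bored inserts are seated within 3 mm (horizontal distance between narrow_insert_center and cup below 0.032 m and z of narrow_insert_center in the frame of cup below 0.034 m and angle between narrow_insert_center's own z axis and vertical below 0.15 rad and linear speed of narrow_insert below 0.02 m/s and angle between each of cup, ejector_handle's own z axis and vertical below 0.1 rad and height (world z) of cup below 0.006 m and height (world z) of ejector_handle below 0.136 m and (x of ejector_pin in the frame of tube_block below -0.05 m or x of ejector_pin in the frame of tube_block above 0.05 m or y of ejector_pin in the frame of tube_block below -0.12 m or y of ejector_pin in the frame of tube_block above 0.12 m) and z of each of wide_insert_1_center, wide_insert_2_center in the frame of tube_block below 0.074 m); the robot touches nothing.
It fails at once if a wide-bored insert is pushed or pulled more than 6 mm up (z of any of wide_insert_1_center, wide_insert_2_center in the frame of tube_block above 0.077 m).
It fails at once if the rack, bottle or petri dishes are shoved more than 30 mm (distance of any of micro_rack, bottle, petri_stack from where it was at the start of the episode above 0.03 m).
It also fails if it takes over 69 s, if anything falls off the work surface, if the arm or the gripper's body presses on something with over 40 N, if the wrist force passes 120 N, or if a joint passes its speed limit or range.

### The arm

A 7-joint arm with a two-finger parallel gripper is mounted at the origin on a cart in front of the work surface, level with it; the furniture and walls round the work are solid. World frame = base frame: x ahead of the robot, y to its left, z up, the work surface at z = 0. Lengths are in m, angles in rad, forces in N, time in s.
With the tool pointing down it reaches from about 0.4 to 0.875 m from the base axis. Payload 19.3 kg.
Tool frame: the origin (TCP) lies between the finger pads; the fingertips stand 17 mm ahead of it and the grasp point (between the pads) lies 2 mm behind it (bot.finger_overhang is the distance from the TCP to the fingertips, in m); z points along the fingers, y is the line along which they close (so a half turn about z gives the same grasp; the last joint's range is limited). The gripper opens to 85 mm and grips with 20 to 120 N. Pads are 22 mm wide; open, the fingers measure 114 mm over their backs; the gripper's body (76 mm by 85 mm) begins 54 mm behind the grasp point. The pads swing forward as they close: fully open they stand 13 mm farther back than shut.
Start: joints at [-1.379, 0.521, -0.036, 1.599, 0.021, 1.021, -0.113], TCP at [0.162, 0.604, 0.248] pointing down, gripper open.
Joint ranges: [-2.91, 2.91], [-0.3, 2.13], [-1.5, 1.42], [0.17, 2.43], [-1.26, 4.41], [0.16, 1.93], [-2.52, 2.52]. Speed limits (rad/s): [1.89, 1.89, 2.39, 2.39, 3.01, 3.01, 3.01].

### API

Orientations are given as [roll, pitch, yaw] about the fixed x, y, z axes, in that order (R = Rz(yaw) Ry(pitch) Rx(roll)).
In Python, from workcell import observe, grab_frame, bot gives the robot as it stands.
- The arm moves only by the shell command python3 -m crank 'ROWS' [FORCE]. ROWS is a JSON object of lists of equal length, an entry for each row: "linear": the shift along the world's x, y, z each as a share of 0.25 m, from -1 to 1, a list of three; "delta_rot": the turn, a rotation vector about the world's x, y, z each as a share of 30 degrees, from -1 to 1, a list of three; "fingers": the opening, from -1 (shut) to 1 (fully open). In form: {"linear": [[dx, dy, dz], ...], "delta_rot": [[rx, ry, rz], ...], "fingers": [fingers, ...]}. A call has 1 to 5 rows; each row is the pose to reach, as a shift and turn from the pose commanded when the call began; what a row does not reach only later rows make up. A row lasts 1/10 s, in which the tool goes at most 50 mm and 8.59 degrees, less where a joint would pass 70% of its speed; a pose out of reach is approached as far as the arm can. A call with a number of a shift or a turn outside -1 to 1 is refused whole. A call with a gripper value outside its range is refused whole. The fingers move at their own pace and stop on an object; FORCE is the grip in N (left out, the last holds). Time passes only in rows, so rows that repeat a pose let the fingers close. It gives the time, the measured TCP pose, the force, the opening and the grip force at its end, in the units of the state.
- observe(): the state, without advancing time (a new reading comes with each control period).
- grab_frame(name): name is "scene" or "top" or "wrist"; returns a dict with "image" (480x640x3 uint8, red, green, blue), "mtx" (3x3 intrinsics, pixels), "k1" (the pictures are not rectified: a ray, as slopes to the right and down, at radius r is drawn at 1 + k1 r^2 times it, then the intrinsics apply), "xyz" and "orientation" of the camera in the world. Camera axes: x right, y down, z forward; pixel columns grow to the right and rows downward; lengths in m; the calibration is good to about 2 mm. A picture is of the moment at which its call begins. There is no depth.
- bot.job_done(): hands the job in; it is judged then, once.
The state is a dict: "clock": time; "qpos": joint angles; "qd": joint speeds; "joint_efforts": joint torques, N m; "position": TCP position; "tool_rot": TCP orientation; "force": force on the tool from outside, world axes, zero at the start; "moment": the same for the moment, N m; "grip_width": finger opening in m; "finger_force": force on a finger pad.
Only numpy, scipy, OpenCV 4.12 (cv2) and the standard library are available. Lean on these libraries where they do the work, as an engineer would, in place of code of your own. Each camera call takes 0.05 s, during which the arm holds its last target. There are 200 camera calls.

## Working session

There is one attempt and no reset: what is moved stays moved. The work goes in short steps, Python scripts to look and compute and a shell command to move; the robot and the scene stay as the last step left them, time stands still between calls to the robot, and variables do not carry over. Pictures are saved under pics/ and viewed, at most 12 in all, crops included, and the job is handed in when it is done.

```bash
ls; mkdir -p pics; python3 - <<'E'
from workcell import observe, grab_frame, bot
import cv2,json
s=observe();print(s['clock'],s['position'],s['tool_rot'],s['grip_width'],s['force'])
for n in("scene","top"):
    f=grab_frame(n);cv2.imwrite(f"pics/{n}0.png",f["image"][:,:,::-1]);print(n,f["mtx"],f["k1"],f["xyz"],f["orientation"])
E
```

```text
pics
0.0 [0.16170191 0.60338112 0.24772055] [-3.14042893e+00  7.43146170e-05  2.87977383e+00] 0.08569959998265964 [ 0.43580978  0.11929389 -0.7158754 ]
scene [[509.23654247   0.         325.32156835]
 [  0.         509.23654247 237.58990026]
 [  0.           0.           1.        ]] -0.13756941395907635 [-0.23111348 -0.52207619  0.94234179] [-2.32177331 -0.01156007 -1.12308324]
top [[521.01614458   0.         322.65825508]
 [  0.         521.01614458 238.9334323 ]
 [  0.           0.           1.        ]] -0.07592405816446149 [ 0.38541788 -0.14916514  1.25945763] [-2.9920433   0.00366007 -1.56206974]
```

View pics/top0.png

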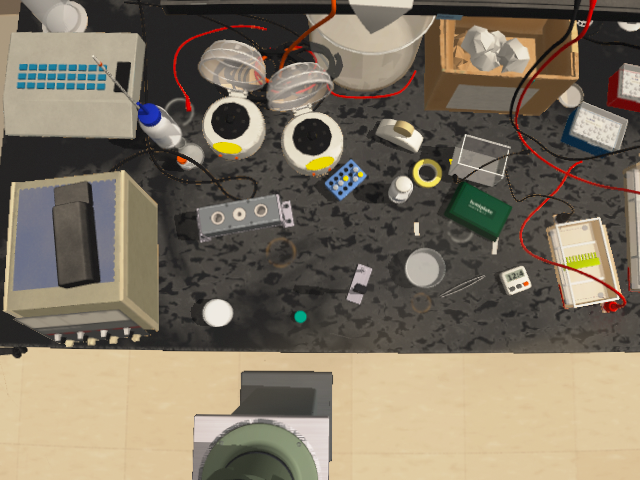

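View pics/scene0.png

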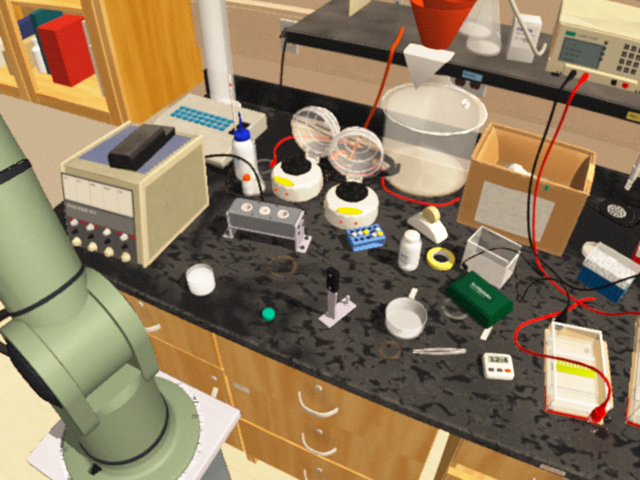

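The top view shows the block, with bores near (218,217), (239,213) and (261,210). The ejector is at (358,285), the cup at (425,268), the rack at (346,180), the bottle at (401,190) and the petri stack at (217,313). I'll zoom in on the block and the tool.

```bash
cat > h.py <<'E'
import numpy as np,cv2
from scipy.spatial.transform import Rotation as R
from workcell import observe, grab_frame, bot
def ray(f,uv):
    K=f["mtx"];d=np.array([(uv[0]-K[0,2])/K[0,0],(uv[1]-K[1,2])/K[1,1]]);s=d.copy()
    for _ in range(20): s=d/(1+f["k1"]*(s@s))
    return R.from_euler("xyz",f["orientation"]).apply(np.r_[s,1])
def plane(f,uv,z):
    d=ray(f,uv);p=np.array(f["xyz"]);return p+d*(z-p[2])/d[2]
def proj(f,P):
    c=R.from_euler("xyz",f["orientation"]).inv().apply(np.array(P)-f["xyz"]);s=c[:2]/c[2]
    return s*(1+f["k1"]*(s@s))*f["mtx"][0,0]+f["mtx"][:2,2]
E
python3 - <<'E'
from h import *
a=cv2.imread("pics/top0.png");b=cv2.imread("pics/scene0.png")
r=lambda im,x,y,w,h:cv2.resize(im[y:y+h,x:x+w],(400,300),interpolation=cv2.INTER_CUBIC)
cv2.imwrite("pics/z0.png",np.vstack([np.hstack([r(a,190,170,120,90),r(a,330,240,120,90)]),np.hstack([r(b,215,185,120,90),r(b,310,255,120,90)])]))
E
```

```text
(no output)
```

View pics/z0.png

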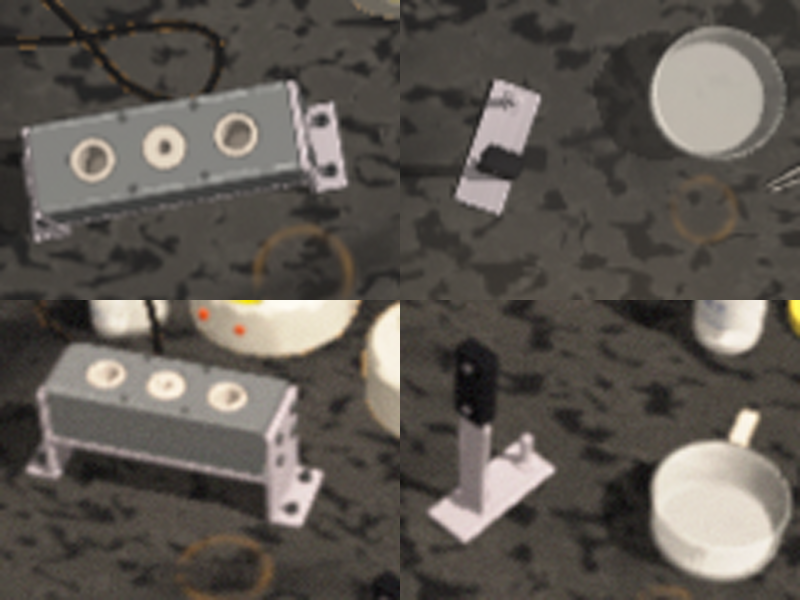

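Top row of the zoom: the narrow insert is in the middle bore at (239.2,214.1), and the wide ones are at (217.6,218) and (260.8,210.5). The tool's foot corners are about (358,264), (372.3,268.2), (360.3,304.2) and (346.8,300.3), with the pin at the far end. The cup is at about (424,269).

```bash
python3 - <<'E'
from h import *
f=grab_frame("top");g=grab_frame("scene")
z=lambda x,y,ox,oy:(x/3.3333+ox,y/3.3333+oy)
I=[plane(f,z(x,y,190,170),.096) for x,y in((92,160),(164,147),(236,135))]
print("ins",np.round(I,4)); d=I[0]-I[2];print("len",np.linalg.norm(d),"block yaw",np.degrees(np.arctan2(-d[0],d[1])))
C=np.array([plane(f,z(x-400,y,330,240),.004) for x,y in((493,80),(541,94),(501,214),(456,201))]);print(np.round(C,4))
ctr=C.mean(0);ax=(C[0]+C[1]-C[2]-C[3])/2;L=np.linalg.norm(ax);u=ax/L
print("foot ctr",ctr,"L",L,"yaw",np.degrees(np.arctan2(u[1],u[0])),"upright",ctr-.02*u,"pin",ctr+.034*u)
up=ctr-.02*u;P=up.copy()
for h in(.161,.099,.004):
  P[2]=h;print(h,(proj(g,P)-[310,255])*3.3333+[400,300],(proj(f,P)-[330,240])*3.3333+[400,0])
P=ctr+.034*u;P[2]=.032;print("pin",(proj(g,P)-[310,255])*3.3333+[400,300])
for n,uv,h in(("cup",z(717-400,92,330,240),.041),("cupfl",z(708-400,100,330,240),.003),("rack",(346,180),.04),("bottle",(403,184),.106),("petri",(217,312),.045)):print(n,np.round(plane(f,uv,h),3))
for p in I:print("scene",(proj(g,p)-[215,185])*3.3333+[0,300])
E
```

```text
ins [[ 0.607   0.0967  0.096 ]
 [ 0.6164  0.0475  0.096 ]
 [ 0.6251 -0.0017  0.096 ]]
len 0.1000544125035265 block yaw 10.423715753672493
[[ 0.5139 -0.2287  0.004 ]
 [ 0.504  -0.2636  0.004 ]
 [ 0.4172 -0.2344  0.004 ]
 [ 0.4263 -0.2021  0.004 ]]
foot ctr [ 0.46533354 -0.232206    0.004     ] L 0.09153756192535285 yaw -17.73896606710571 upright [ 0.44628445 -0.22611239  0.004     ] pin [ 0.49771699 -0.24256515  0.004     ]
0.161 [478.60623914 348.2872252 ] [504.65324597 161.38261659]
0.099 [476.45065937 413.02201917] [498.146524   166.49657601]
0.004 [473.43848843 502.85060126] [489.41408737 173.35838786]
pin [526.52854306 434.2270228 ]
cup [ 0.503 -0.385  0.041]
cupfl [ 0.501 -0.385  0.003]
rack [ 0.713 -0.198  0.04 ]
bottle [ 0.687 -0.325  0.106]
petri [0.395 0.101 0.045]
scene [106.27434479 371.46374819]
scene [166.4660927  382.41014205]
scene [227.25067532 394.07213235]
```

The middle insert is the narrow one. I'll grip the handle across its 16 mm thickness, closing along the tool's x, which needs a TCP yaw of about 72.3°. First I'll rise and swing round over the instrument.

```bash
python3 -m crank '{"linear":[[0,0,0.2],[0,0,0.4],[0.15,-0.2,0.4],[0.3,-0.4,0.4],[0.5,-0.6,0.4]],"delta_rot":[[0,0,0],[0,0,0],[0,0,-0.2],[0,0,-0.4],[0,0,-0.7]],"fingers":[1,1,1,1,1]}' 
python3 -m crank '{"linear":[[0.1,-0.16,0],[0.2,-0.32,0],[0.3,-0.48,0],[0.4,-0.64,0],[0.5,-0.8,0]],"delta_rot":[[0,0,-0.2],[0,0,-0.4],[0,0,-0.6],[0,0,-0.7],[0,0,-0.8]],"fingers":[1,1,1,1,1]}'
python3 -m crank '{"linear":[[0.04,-0.2,0],[0.08,-0.4,0],[0.12,-0.6,0],[0.14,-0.7,0],[0.16,-0.8,0]],"delta_rot":[[0,0,-0.2],[0,0,-0.4],[0,0,-0.6],[0,0,-0.7],[0,0,-0.8]],"fingers":[1,1,1,1,1]}'
python3 -m crank '{"linear":[[0,-0.2,0],[0,-0.4,0],[0,-0.6,0],[0,-0.8,0],[0,-0.9,0]],"delta_rot":[[0,0,-0.2],[0,0,-0.4],[0,0,-0.6],[0,0,-0.7],[0,0,-0.79]],"fingers":[1,1,1,1,1]}'
```

```text
clock: 0.7
position: [0.2563, 0.4853, 0.3485]
tool_rot: [3.141, -0.0, 2.517]
force: [1.9, 0.8, 0.8]
grip_width: 0.0856
finger_force: 0.0
clock: 1.2
position: [0.3814, 0.2853, 0.3484]
tool_rot: [3.141, -0.0, 2.099]
force: [1.2, 0.9, -0.1]
grip_width: 0.0855
finger_force: 0.0
clock: 1.7
position: [0.4208, 0.0851, 0.3485]
tool_rot: [3.141, -0.0, 1.679]
force: [0.7, 0.5, 0.1]
grip_width: 0.0851
finger_force: 0.0
clock: 2.2
position: [0.42, -0.1417, 0.3486]
tool_rot: [3.141, 0.0, 1.263]
force: [-0.7, 1.6, 0.6]
grip_width: 0.0853
finger_force: 0.0
```

```bash
python3 -m crank '{"linear":[[0.05,-0.17,-0.1],[0.105,-0.338,-0.25],[0.105,-0.338,-0.44],[0.105,-0.338,-0.54],[0.105,-0.338,-0.54]],"delta_rot":[[0,0,0],[0,0,0],[0,0,0],[0,0,0],[0,0,0]],"fingers":[1,1,1,1,1]}'
python3 - <<'E'
from h import *
f=grab_frame("wrist");im=f["image"][:,:,::-1].copy();print(f["xyz"],f["orientation"],f["mtx"][0,0])
u=np.array([np.cos(-.3096),np.sin(-.3096),0]);v=np.array([-u[1],u[0],0])
up=np.array([.4463,-.2261,0])
for sx in(-8,8):
  for sy in(-13,13):
    q=proj(f,up+u*sx/1e3+v*sy/1e3+[0,0,.161]);cv2.circle(im,tuple(int(i) for i in q),3,(0,0,255),-1)
for a in(-26,66):
  for sy in(-18,18):
    q=proj(f,up+u*a/1e3+v*sy/1e3+[0,0,.004]);cv2.circle(im,tuple(int(i) for i in q),3,(0,255,0),-1)
cv2.imwrite("pics/w1.png",im)
E
```

```text
clock: 2.7
position: [0.4453, -0.2222, 0.2104]
tool_rot: [-3.136, 0.001, 1.268]
force: [0.4, 0.2, 0.8]
grip_width: 0.0855
finger_force: 0.0
[ 0.46555569 -0.15823162  0.3366433 ] [ 2.87318711  0.00621504 -0.30287346] 342.1936395332845
```

View pics/w1.png

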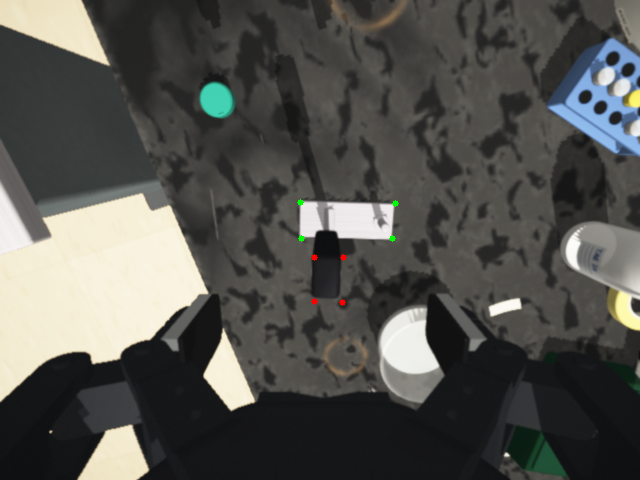

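The wrist view shows the predicted foot corners (green) on the plate, at (300–396,202–240). The handle top ends at (327,297), about 2 mm from the prediction. The fingers straddle it, so I'll go down and grip.

```bash
python3 -m crank '{"linear":[[0,0,-0.15],[0,0,-0.25],[0,0,-0.33],[0,0,-0.33],[0,0,-0.33]],"delta_rot":[[0,0,0],[0,0,0],[0,0,0],[0,0,0],[0,0,0]],"fingers":[1,1,1,1,1]}'
```

```text
clock: 3.25
position: [0.448, -0.2226, 0.1326]
tool_rot: [3.14, -0.0, 1.269]
force: [1.4, -0.2, 0.2]
grip_width: 0.0856
finger_force: 0.0
```

```bash
python3 -m crank '{"linear":[[-0.01,-0.01,-0.01],[-0.01,-0.01,-0.01],[-0.01,-0.01,-0.01],[-0.01,-0.01,-0.01],[-0.01,-0.01,-0.01]],"delta_rot":[[0,0,-0.01],[0,0,-0.01],[0,0,-0.01],[0,0,-0.01],[0,0,-0.01]],"fingers":[1,1,-0.4,-1,-1]}' 100
python3 -m crank '{"linear":[[0,0,0],[0,0,0],[0,0,0],[0,0,0],[0,0,0]],"delta_rot":[[0,0,0],[0,0,0],[0,0,0],[0,0,0],[0,0,0]],"fingers":[-1,-1,-1,-1,-1]}'
python3 -m crank '{"linear":[[0,0,0],[0,0,0],[0,0,0],[0,0,0],[0,0,0]],"delta_rot":[[0,0,0],[0,0,0],[0,0,0],[0,0,0],[0,0,0]],"fingers":[-1,-1,-1,-1,-1]}'
```

```text
clock: 3.75
position: [0.4446, -0.2249, 0.1285]
tool_rot: [3.141, -0.0, 1.264]
force: [-0.2, 0.7, 0.0]
grip_width: 0.0442
finger_force: 0.0
clock: 4.25
position: [0.4448, -0.225, 0.1284]
tool_rot: [3.141, 0.0, 1.264]
force: [1.3, -0.8, 4.8]
grip_width: 0.0152
finger_force: 97.8
clock: 4.75
position: [0.4448, -0.225, 0.1284]
tool_rot: [3.141, 0.0, 1.264]
force: [0.9, -0.7, 5.8]
grip_width: 0.0149
finger_force: 97.8
```

```bash
python3 -m crank '{"linear":[[0,0,0.04],[0,0,0.08],[0,0,0.12],[0,0,0.12],[0,0,0.12]],"delta_rot":[[0,0,0],[0,0,0],[0,0,0],[0,0,0],[0,0,0]],"fingers":[-1,-1,-1,-1,-1]}'
python3 -m crank '{"linear":[[0.03,0.15,0],[0.06,0.3,0],[0.1,0.45,0],[0.12,0.6,0],[0.15,0.75,0]],"delta_rot":[[0,0,0.15],[0,0,0.3],[0,0,0.45],[0,0,0.6],[0,0,0.75]],"fingers":[-1,-1,-1,-1,-1]}'
python3 -m crank '{"linear":[[0.025,0.12,0],[0.05,0.25,0],[0.05,0.25,0],[0.05,0.25,0],[0.05,0.25,0]],"delta_rot":[[0,0,0.1],[0,0,0.183],[0,0,0.183],[0,0,0.183],[0,0,0.183]],"fingers":[-1,-1,-1,-1,-1]}'
python3 - <<'E'
from h import *
s=observe();p=s['position'];y=s['tool_rot'][2]-np.pi/2;u=np.array([np.cos(y),np.sin(y),0]);v=np.array([-u[1],u[0],0])
H=np.array([p[0],p[1],0]);fz=p[2]-.1284
o=[]
for n,c in(("top",[190,170]),("scene",[215,185])):
    f=grab_frame(n);im=f["image"][:,:,::-1].copy();cv2.imwrite(f"pics/{n}2.png",im)
    P=H+u*.054+[0,0,fz+.032];ctr=proj(f,P).astype(int);o0=ctr-[60,45]
    z=cv2.resize(im[o0[1]:o0[1]+90,o0[0]:o0[0]+120],(600,450),interpolation=cv2.INTER_CUBIC)[:,:]
    for Q,col in((P,(0,0,255)),*[(H+u*a+v*b+[0,0,fz+.004],(0,255,0)) for a in(-.026,.066) for b in(-.018,.018)]):
        q=((proj(f,Q)-o0+.5)*5).astype(int);cv2.circle(z,tuple(int(i) for i in q),3,col,-1)
    o.append(cv2.resize(z,(400,300)))
cv2.imwrite("pics/z2.png",np.hstack(o));print(p,s['tool_rot'],u,fz)
E
```

```text
clock: 5.25
position: [0.4447, -0.2248, 0.1585]
tool_rot: [3.141, -0.0, 1.264]
force: [0.3, 0.5, -2.3]
grip_width: 0.0147
finger_force: 97.6
clock: 5.75
position: [0.4817, -0.0359, 0.158]
tool_rot: [-3.141, -0.0, 1.66]
force: [0.3, -0.8, -2.6]
grip_width: 0.0149
finger_force: 97.5
clock: 6.25
position: [0.4943, 0.0242, 0.1581]
tool_rot: [-3.141, 0.0, 1.751]
force: [-0.2, -0.6, -2.8]
grip_width: 0.0149
finger_force: 97.5
[0.49425091 0.02422423 0.15810263] [-3.14101785e+00  3.24327090e-04  1.75099078e+00] [0.98380886 0.17922088 0.        ] 0.029702631658999
```

View pics/z2.png

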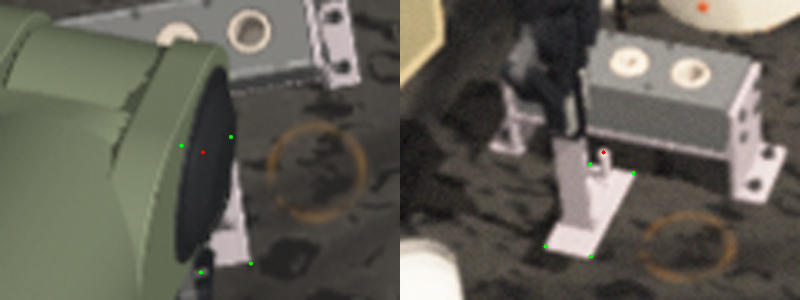

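The scene view shows the held tool matching the model: predicted pin top (602,151) lies on the pin, and the foot corners agree within about 1 px. Next I'll lower it to 5 mm and slide under the block.

```bash
python3 -m crank '{"linear":[[0,0,-0.05],[0,0,-0.1],[0,0,-0.1],[0.05,0.01,-0.1],[0.1,0.02,-0.1]],"delta_rot":[[0,0,0],[0,0,0],[0,0,0],[0,0,0],[0,0,0]],"fingers":[-1,-1,-1,-1,-1]}'
python3 -m crank '{"linear":[[0.05,0.01,0],[0.1,0.02,0],[0.14,0.027,0],[0.176,0.034,0],[0.176,0.034,0]],"delta_rot":[[0,0,0],[0,0,0],[0,0,0],[0,0,0],[0,0,0]],"fingers":[-1,-1,-1,-1,-1]}'
python3 -m crank '{"linear":[[0,0,0],[0,0,0],[0,0,0]],"delta_rot":[[0,0,0],[0,0,0],[0,0,0]],"fingers":[-1,-1,-1]}'
```

```text
clock: 6.85
position: [0.5197, 0.0299, 0.133]
tool_rot: [-3.141, -0.0, 1.752]
force: [-0.2, -0.2, -2.5]
grip_width: 0.0145
finger_force: 97.6
clock: 7.35
position: [0.5643, 0.0387, 0.1331]
tool_rot: [3.141, 0.0, 1.752]
force: [-0.5, -0.4, -2.3]
grip_width: 0.015
finger_force: 97.6
clock: 7.65
position: [0.5632, 0.0385, 0.1333]
tool_rot: [-3.141, -0.0, 1.752]
force: [1.1, 0.7, -3.1]
grip_width: 0.0149
finger_force: 97.6
```

```bash
python3 -m crank '{"linear":[[0,0,0.01],[0,0,0.02],[0,0,0.03],[0,0,0.03]],"delta_rot":[[0,0,0],[0,0,0],[0,0,0],[0,0,0]],"fingers":[-1,-1,-1,-1]}'
python3 -m crank '{"linear":[[0,0,0.008],[0,0,0.016],[0,0,0.024],[0,0,0.024]],"delta_rot":[[0,0,0],[0,0,0],[0,0,0],[0,0,0]],"fingers":[-1,-1,-1,-1]}'
```

```text
clock: 8.05
position: [0.5638, 0.0386, 0.1413]
tool_rot: [3.141, -0.0, 1.752]
force: [0.9, -0.0, -3.0]
grip_width: 0.015
finger_force: 97.6
clock: 8.45
position: [0.5635, 0.0386, 0.1469]
tool_rot: [-3.141, -0.0, 1.752]
force: [0.1, -0.3, -3.0]
grip_width: 0.0151
finger_force: 97.6
```

```bash
python3 - <<'E'
from h import *
s=observe();p=s['position'];print(p,s['force'])
f=grab_frame("scene");im=f["image"][:,:,::-1];g=grab_frame("wrist")["image"][:,:,::-1]
cv2.imwrite("pics/z3.png",np.hstack([cv2.resize(im[170:275,205:345],(400,300),interpolation=cv2.INTER_CUBIC),cv2.resize(g,(400,300))]))
E
```

```text
[0.56350048 0.03855034 0.14694058] [ 0.10558348 -0.34084134 -2.9911416 ]
```

View pics/z3.png

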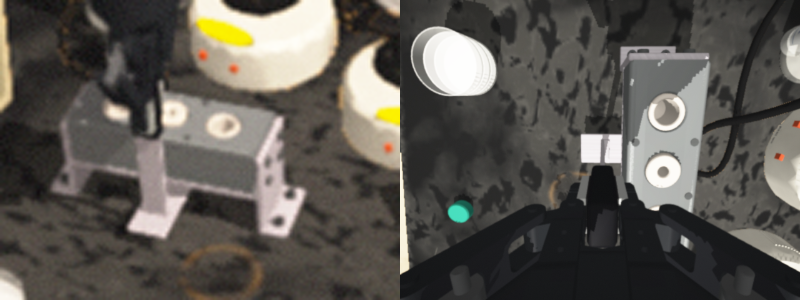

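The scene view shows the tool upright, with its foot under the block and the insert at (172,112) still flush. I'll raise it in small steps and watch the force.

```bash
python3 -m crank '{"linear":[[0,0,0.004],[0,0,0.008],[0,0,0.012],[0,0,0.016]],"delta_rot":[[0,0,0],[0,0,0],[0,0,0],[0,0,0]],"fingers":[-1,-1,-1,-1]}'
python3 -m crank '{"linear":[[0,0,0.004],[0,0,0.008],[0,0,0.012],[0,0,0.016]],"delta_rot":[[0,0,0],[0,0,0],[0,0,0],[0,0,0]],"fingers":[-1,-1,-1,-1]}'
```

```text
clock: 8.95
position: [0.5635, 0.0386, 0.1508]
tool_rot: [-3.141, 0.0, 1.752]
force: [0.7, 0.3, -7.2]
grip_width: 0.0147
finger_force: 97.2
clock: 9.35
position: [0.5635, 0.0386, 0.1549]
tool_rot: [-3.142, -0.0, 1.752]
force: [-0.0, 0.1, -7.8]
grip_width: 0.015
finger_force: 97.1
```

Contact came at about TCP z 0.148. I'll keep going up to about 0.166.

```bash
python3 -m crank '{"linear":[[0,0,0.008],[0,0,0.016],[0,0,0.024],[0,0,0.032],[0,0,0.032]],"delta_rot":[[0,0,0],[0,0,0],[0,0,0],[0,0,0],[0,0,0]],"fingers":[-1,-1,-1,-1,-1]}'
python3 -m crank '{"linear":[[0,0,0.006],[0,0,0.012],[0,0,0.012],[0,0,0.012]],"delta_rot":[[0,0,0],[0,0,0],[0,0,0],[0,0,0]],"fingers":[-1,-1,-1,-1]}'
python3 - <<'E'
from h import *
s=observe();p=s['position'];print(p,s['force'],s['moment'])
f=grab_frame("scene");im=f["image"][:,:,::-1];w=grab_frame("wrist");g=w["image"][:,:,::-1].copy()
for h in(.096,.106,.116): 
  c=proj(w,[.6164,.0475,h]);print(h,c)
  r=np.linalg.norm(proj(w,[.6164,.0625,h])-c);cv2.circle(g,tuple(int(i) for i in c),int(r),(0,0,255),1)
cv2.imwrite("pics/z4.png",np.hstack([cv2.resize(im[170:275,205:345],(400,300),interpolation=cv2.INTER_CUBIC),cv2.resize(g[150:360,380:660],(400,300))]))
E
```

```text
clock: 9.85
position: [0.5637, 0.0386, 0.1632]
tool_rot: [3.141, -0.0, 1.752]
force: [0.5, 0.0, -2.2]
grip_width: 0.0147
finger_force: 97.8
clock: 10.25
position: [0.5637, 0.0386, 0.166]
tool_rot: [3.141, -0.0, 1.752]
force: [0.2, 0.0, -3.2]
grip_width: 0.015
finger_force: 97.9
[0.56368092 0.03858274 0.16597309] [ 0.20365358  0.04478087 -3.15703326] [-0.03046891  0.05305286  0.01128675]
0.096 [412.27778838 263.73785507]
0.106 [416.60741249 269.40819316]
0.116 [421.38068588 275.65995251]
```

View pics/z4.png

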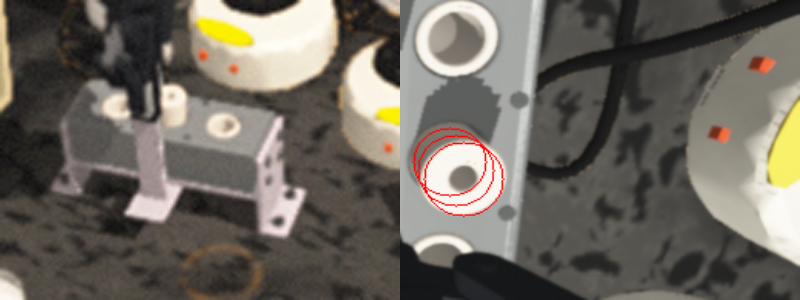

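The wrist view shows the rim round the drawn 110–116 mm circles, so the insert stands about 16–20 mm proud. The scene view shows it raised at (175,100). I'll nudge it slowly up a bit more while watching the force, to be sure of contact.

```bash
python3 -m crank '{"linear":[[0,0,0.002],[0,0,0.004]],"delta_rot":[[0,0,0],[0,0,0]],"fingers":[-1,-1]}'
python3 -m crank '{"linear":[[0,0,0.002],[0,0,0.004]],"delta_rot":[[0,0,0],[0,0,0]],"fingers":[-1,-1]}'
python3 - <<'E'
from h import *
s=observe();print(s['position'],s['force'])
w=grab_frame("wrist");g=w["image"]
hsv=cv2.cvtColor(g[200:330,370:470],cv2.COLOR_RGB2HSV);m=((hsv[...,1]<60)&(hsv[...,2]>200)).astype(np.uint8)
n,l,st,c=cv2.connectedComponentsWithStats(m)
for i in range(1,n):
  if st[i,4]>300:
    cs,_=cv2.findContours((l==i).astype(np.uint8),cv2.RETR_EXTERNAL,2);print(st[i],c[i]+[370,200],cv2.minEnclosingCircle(cs[0]))
for h in(.096,.106,.116,.12):
  q=proj(w,[.6164,.0475,h]);print(h,q,np.linalg.norm(proj(w,[.6164,.0625,h])-q))
E
```

```text
clock: 10.55
position: [0.5636, 0.0386, 0.1665]
tool_rot: [3.142, 0.0, 1.752]
force: [6.4, -0.4, -22.1]
grip_width: 0.0147
finger_force: 97.4
clock: 10.75
position: [0.5636, 0.0387, 0.1665]
tool_rot: [-3.141, 0.001, 1.753]
force: [14.1, 0.6, -40.8]
grip_width: 0.0145
finger_force: 97.7
[0.56361298 0.03870536 0.16654668] [ 14.06739677   0.5740015  -40.75648267]
[  23   49   56   52 1977] [420.8502782  274.31664138] ((50.82539749145508, 74.5873031616211), 28.234844207763672)
0.096 [412.19670407 263.68371156] 24.25985563269334
0.106 [416.49655961 269.34752101] 25.375979833065063
0.116 [421.23559187 275.59020923] 26.599682024409468
0.12 [423.26954554 278.26964552] 27.12283805752658
```

The foot now bears on the underside, so this is full stroke: pin top at about 70 mm and the insert roughly 22 mm proud. I'll lower the tool and back out.

```bash
python3 -m crank '{"linear":[[0,0,-0.02],[0,0,-0.05],[0,0,-0.09],[0,0,-0.135],[0,0,-0.135]],"delta_rot":[[0,0,0],[0,0,0],[0,0,0],[0,0,0],[0,0,0]],"fingers":[-1,-1,-1,-1,-1]}'
python3 -m crank '{"linear":[[0,0,0],[0,0,0]],"delta_rot":[[0,0,0],[0,0,0]],"fingers":[-1,-1]}'
```

```text
clock: 11.3
position: [0.5627, 0.0385, 0.1323]
tool_rot: [-3.139, -0.0, 1.752]
force: [0.2, -0.8, -3.0]
grip_width: 0.0145
finger_force: 102.7
clock: 11.5
position: [0.5638, 0.0385, 0.1343]
tool_rot: [3.141, 0.0, 1.752]
force: [-0.3, -0.3, -2.8]
grip_width: 0.0149
finger_force: 102.7
```

```bash
python3 -m crank '{"linear":[[-0.06,-0.011,0],[-0.14,-0.025,0],[-0.24,-0.043,0],[-0.354,-0.065,0],[-0.354,-0.065,0]],"delta_rot":[[0,0,0],[0,0,0],[0,0,0],[0,0,0],[0,0,0]],"fingers":[-1,-1,-1,-1,-1]}'
python3 -m crank '{"linear":[[0,-0.1,0.06],[0,-0.2,0.06],[0,-0.35,0.06],[0,-0.45,0.02],[0,-0.5,0]],"delta_rot":[[0,0,0],[0,0,0],[0,0,0],[0,0,0],[0,0,0]],"fingers":[-1,-1,-1,-1,-1]}'
python3 -m crank '{"linear":[[0,0,-0.005],[0,0,-0.012],[0,0,-0.018],[0,0,-0.021],[0,0,-0.021]],"delta_rot":[[0,0,0],[0,0,0],[0,0,0],[0,0,0],[0,0,0]],"fingers":[-1,-1,-1,-1,-1]}'
```

```text
clock: 12.0
position: [0.4721, 0.0216, 0.1344]
tool_rot: [-3.14, -0.001, 1.751]
force: [0.1, 0.1, -2.3]
grip_width: 0.015
finger_force: 102.8
clock: 12.5
position: [0.4753, -0.1051, 0.1342]
tool_rot: [3.141, 0.001, 1.75]
force: [-0.4, 0.6, -1.7]
grip_width: 0.0152
finger_force: 102.7
clock: 13.0
position: [0.4752, -0.1021, 0.1288]
tool_rot: [3.142, -0.0, 1.753]
force: [-0.0, 0.5, -1.5]
grip_width: 0.0152
finger_force: 102.7
```

```bash
python3 -m crank '{"linear":[[0,0,-0.003],[0,0,-0.004],[0,0,-0.004]],"delta_rot":[[0,0,0],[0,0,0],[0,0,0]],"fingers":[-1,-1,-1]}'
```

```text
clock: 13.3
position: [0.4754, -0.1025, 0.1284]
tool_rot: [3.141, -0.0, 1.753]
force: [-2.2, 1.6, 12.7]
grip_width: 0.0147
finger_force: 105.2
```

```bash
python3 -m crank '{"linear":[[0,0,0],[0,0,0],[0,0,0],[0,0,0],[0,0,0]],"delta_rot":[[0,0,0],[0,0,0],[0,0,0],[0,0,0],[0,0,0]],"fingers":[1,1,1,1,1]}'
python3 -m crank '{"linear":[[0,0,0],[0,0,0.1],[0,0,0.25],[0,0,0.4],[0,0,0.48]],"delta_rot":[[0,0,0],[0,0,0],[0,0,0],[0,0,0],[0,0,0]],"fingers":[1,1,1,1,1]}'
python3 -m crank '{"linear":[[0.1,0.1,0],[0.22,0.24,0],[0.35,0.36,0],[0.4,0.48,0],[0.4,0.5,0]],"delta_rot":[[0,0,0],[0,0,0],[0,0,0],[0,0,0],[0,0,0]],"fingers":[1,1,1,1,1]}'
python3 - <<'E'
from h import *
s=observe();print(s['position'],s['grip_width'])
w=grab_frame("wrist");g=w["image"][:,:,::-1].copy()
for h in(.096,.116,.12): 
  c=proj(w,[.6164,.0475,h]);r=np.linalg.norm(proj(w,[.6164,.0625,h])-c);print(h,c,r);cv2.circle(g,tuple(int(i) for i in c),int(r),(0,0,255),1)
for p in((.607,.0967),(.6251,-.0017)):
  c=proj(w,[*p,.096]);cv2.circle(g,tuple(int(i) for i in c),int(np.linalg.norm(proj(w,[p[0],p[1]+.015,.096])-c)),(0,255,0),1)
cv2.imwrite("pics/w5.png",g)
E
```

```text
clock: 13.8
position: [0.475, -0.1027, 0.1278]
tool_rot: [-3.142, 0.0, 1.752]
force: [-0.7, -0.5, 0.4]
grip_width: 0.0847
finger_force: 0.0
clock: 14.3
position: [0.4755, -0.103, 0.2503]
tool_rot: [3.139, 0.0, 1.752]
force: [-0.1, -0.0, -0.3]
grip_width: 0.0852
finger_force: 0.0
clock: 14.8
position: [0.5762, 0.0263, 0.247]
tool_rot: [-3.141, -0.001, 1.757]
force: [-0.7, 0.0, 0.1]
grip_width: 0.0851
finger_force: 0.0
[0.57618596 0.02627428 0.24697762] 0.0851419639504676
0.096 [376.77456881 215.38082156] 18.353492591075206
0.116 [380.67107246 220.35193181] 19.664374798523358
0.12 [381.52014218 221.4351993 ] 19.949342972781956
```

View pics/w5.png

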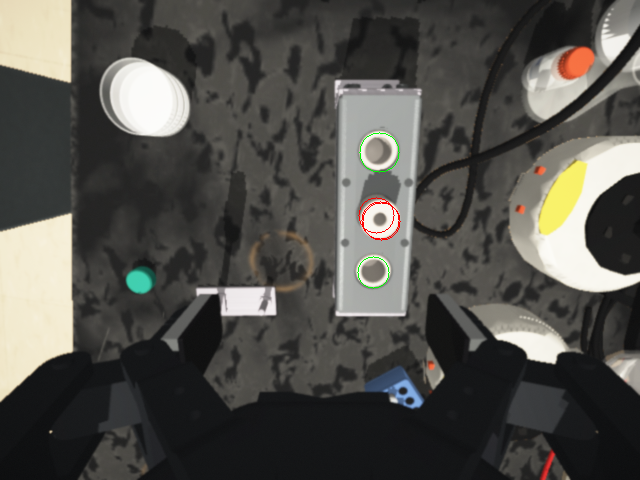

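The wrist view confirms it: the wide inserts at (379,151) and (373,271) lie on the predicted circles, and the raised narrow one is at (380,219). The tool is standing at (235,301). Now I'll centre over the insert.

```bash
python3 -m crank '{"linear":[[0.08,0.05,-0.1],[0.162,0.1,-0.2],[0.162,0.1,-0.3],[0.162,0.1,-0.4],[0.162,0.1,-0.4]],"delta_rot":[[0,0,0],[0,0,0],[0,0,0],[0,0,0],[0,0,0]],"fingers":[1,1,1,1,1]}'
python3 -m crank '{"linear":[[0,0,0],[0,0,0]],"delta_rot":[[0,0,0],[0,0,0]],"fingers":[1,1]}'
```

```text
clock: 15.35
position: [0.6137, 0.0461, 0.1452]
tool_rot: [-3.137, 0.0, 1.751]
force: [-0.3, 0.4, -0.0]
grip_width: 0.0855
finger_force: 0.0
clock: 15.55
position: [0.6161, 0.0468, 0.1494]
tool_rot: [3.14, 0.0, 1.752]
force: [-1.0, -0.1, 0.3]
grip_width: 0.0853
finger_force: 0.0
```

```bash
python3 -m crank '{"linear":[[0,0.002,-0.05],[0,0.002,-0.1],[0,0.002,-0.13],[0,0.002,-0.13],[0,0.002,-0.13]],"delta_rot":[[0,0,0],[0,0,0],[0,0,0],[0,0,0],[0,0,0]],"fingers":[1,1,1,0.2,0]}' 40
python3 -m crank '{"linear":[[0,0,0],[0,0,0],[0,0,0],[0,0,0],[0,0,0]],"delta_rot":[[0,0,0],[0,0,0],[0,0,0],[0,0,0],[0,0,0]],"fingers":[-0.5,-1,-1,-1,-1]}'
python3 -m crank '{"linear":[[0,0,0],[0,0,0]],"delta_rot":[[0,0,0],[0,0,0]],"fingers":[-1,-1]}'
```

```text
clock: 16.05
position: [0.6155, 0.0477, 0.1151]
tool_rot: [-3.141, 0.0, 1.752]
force: [-0.2, 0.2, 0.3]
grip_width: 0.059
finger_force: 0.0
clock: 16.55
position: [0.6157, 0.0478, 0.1155]
tool_rot: [3.141, -0.0, 1.752]
force: [0.6, -0.7, 1.4]
grip_width: 0.0288
finger_force: 39.8
clock: 16.75
position: [0.6157, 0.0478, 0.1155]
tool_rot: [3.141, 0.0, 1.752]
force: [0.6, 0.6, 3.5]
grip_width: 0.0287
finger_force: 39.9
```

```bash
python3 -m crank '{"linear":[[0,0,0.02],[0,0,0.05],[0,0,0.09],[0,0,0.13],[0,0,0.17]],"delta_rot":[[0,0,0],[0,0,0],[0,0,0],[0,0,0],[0,0,0]],"fingers":[-1,-1,-1,-1,-1]}' 60
python3 -m crank '{"linear":[[0,0,0.1],[0,0,0.2],[0,0,0.3],[0,0,0.4],[0,0,0.4]],"delta_rot":[[0,0,0],[0,0,0],[0,0,0],[0,0,0],[0,0,0]],"fingers":[-1,-1,-1,-1,-1]}'
python3 - <<'E'
from h import *
s=observe();p=s['position'];print(p,s['force'],s['grip_width'])
f=grab_frame("scene");im=f["image"][:,:,::-1];c=proj(f,p).astype(int);g=grab_frame("wrist")["image"][:,:,::-1]
cv2.imwrite("pics/z6.png",np.hstack([cv2.resize(im[c[1]-40:c[1]+80,c[0]-80:c[0]+80],(400,300),interpolation=cv2.INTER_CUBIC),cv2.resize(g,(400,300))]))
t=grab_frame("top");cv2.imwrite("pics/t6.png",t["image"][:,:,::-1])
E
```

```text
clock: 17.25
position: [0.6154, 0.0477, 0.159]
tool_rot: [-3.141, -0.0, 1.752]
force: [-1.1, 0.5, -0.7]
grip_width: 0.0278
finger_force: 60.5
clock: 17.75
position: [0.6165, 0.0476, 0.2616]
tool_rot: [3.137, -0.0, 1.752]
force: [0.2, -1.1, -0.3]
grip_width: 0.0282
finger_force: 60.5
[0.61651367 0.04756544 0.26157565] [ 0.22971073 -1.06848852 -0.25220942] 0.028235219362769005
```

View pics/z6.png

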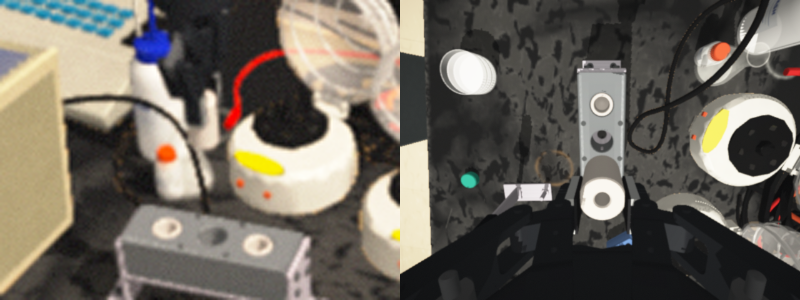

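The insert is out and held, the bore is empty at (600,140) in the wrist view, and both wide inserts are seated. Now carrying it to the cup.

```bash
python3 -m crank '{"linear":[[-0.04,-0.16,0],[-0.09,-0.34,0],[-0.14,-0.52,0],[-0.18,-0.7,0],[-0.23,-0.87,0]],"delta_rot":[[0,0,0],[0,0,0],[0,0,0],[0,0,0],[0,0,0]],"fingers":[-1,-1,-1,-1,-1]}'
python3 -m crank '{"linear":[[-0.04,-0.16,0],[-0.09,-0.34,0],[-0.14,-0.52,0],[-0.18,-0.7,0],[-0.225,-0.86,0]],"delta_rot":[[0,0,0],[0,0,0],[0,0,0],[0,0,0],[0,0,0]],"fingers":[-1,-1,-1,-1,-1]}'
python3 -m crank '{"linear":[[0,0,0],[0,0,-0.1],[0,0,-0.25],[0,0,-0.4],[0,0,-0.4]],"delta_rot":[[0,0,0],[0,0,0],[0,0,0],[0,0,0],[0,0,0]],"fingers":[-1,-1,-1,-1,-1]}'
python3 - <<'E'
from h import *
s=observe();p=s['position'];print(p,s['force'],s['grip_width'])
o=[]
f=grab_frame("scene");w=grab_frame("wrist")
for f in(f,w):
  g=f["image"][:,:,::-1].copy()
  for z,r in((.041,.047),(.003,.037)):
    q=np.array([proj(f,[.502+r*np.cos(a),-.385+r*np.sin(a),z]) for a in np.linspace(0,6.28,60)]).astype(int)
    cv2.polylines(g,[q],True,(0,0,255),1)
  c=proj(f,[.502,-.385,.03]).astype(int);x=min(max(c[0]-100,0),440);y=min(max(c[1]-100,0),330)
  o.append(cv2.resize(g[y:y+150,x:x+200],(400,300),interpolation=cv2.INTER_CUBIC))
cv2.imwrite("pics/z7.png",np.hstack(o))
E
```

```text
clock: 18.4
position: [0.5569, -0.1714, 0.257]
tool_rot: [-3.14, -0.0, 1.752]
force: [2.0, -1.0, 0.8]
grip_width: 0.0278
finger_force: 60.5
clock: 18.9
position: [0.5006, -0.3866, 0.2569]
tool_rot: [-3.14, -0.001, 1.752]
force: [-0.0, 0.1, -0.9]
grip_width: 0.0278
finger_force: 60.5
clock: 19.4
position: [0.4998, -0.3826, 0.1529]
tool_rot: [-3.136, -0.006, 1.752]
force: [0.4, 0.6, -0.3]
grip_width: 0.0277
finger_force: 60.5
[ 0.49976451 -0.38256058  0.15294419] [ 0.44754496  0.56520649 -0.33377415] 0.027685937752882295
```

View pics/z7.png

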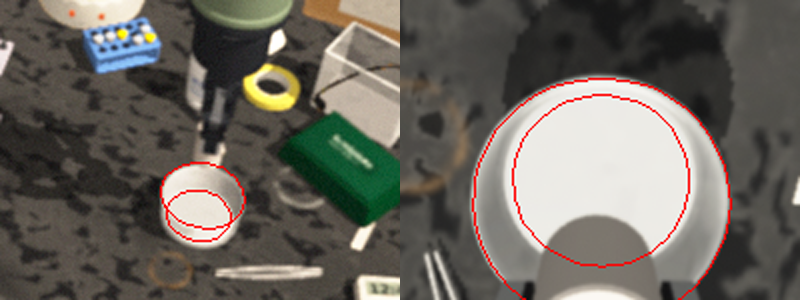

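The cup rim matches its predicted circle in the wrist view at (600,190), and the scene agrees within about 2 mm. Going down.

```bash
python3 -m crank '{"linear":[[0.006,0,-0.1],[0.006,0,-0.2],[0.006,0,-0.3],[0.006,0,-0.37],[0.006,0,-0.37]],"delta_rot":[[0,0,0],[0,0,0],[0,0,0],[0,0,0],[0,0,0]],"fingers":[-1,-1,-1,-1,-1]}'
python3 -m crank '{"linear":[[0,0,0],[0,0,-0.008],[0,0,-0.016],[0,0,-0.024],[0,0,-0.024]],"delta_rot":[[0,0,0],[0,0,0],[0,0,0],[0,0,0],[0,0,0]],"fingers":[-1,-1,-1,-1,-1]}'
```

```text
clock: 20.0
position: [0.5031, -0.3844, 0.0647]
tool_rot: [-3.141, -0.001, 1.752]
force: [-0.9, 0.3, 0.2]
grip_width: 0.0279
finger_force: 60.5
clock: 20.5
position: [0.5033, -0.3846, 0.0593]
tool_rot: [3.142, -0.0, 1.752]
force: [0.9, -0.5, -1.1]
grip_width: 0.028
finger_force: 60.5
```

```bash
python3 -m crank '{"linear":[[0,0,-0.008],[0,0,-0.016],[0,0,-0.024],[0,0,-0.024]],"delta_rot":[[0,0,0],[0,0,0],[0,0,0],[0,0,0]],"fingers":[-1,-1,-1,-1]}'
python3 -m crank '{"linear":[[0,0,-0.004],[0,0,-0.008],[0,0,-0.008]],"delta_rot":[[0,0,0],[0,0,0],[0,0,0]],"fingers":[-1,-1,-1]}'
```

```text
clock: 20.9
position: [0.5032, -0.3846, 0.0529]
tool_rot: [-3.141, -0.0, 1.752]
force: [0.1, 0.1, -0.2]
grip_width: 0.0279
finger_force: 60.5
clock: 21.2
position: [0.5033, -0.3847, 0.0512]
tool_rot: [-3.141, -0.0, 1.752]
force: [0.3, -0.1, -0.1]
grip_width: 0.028
finger_force: 60.5
```

```bash
python3 -m crank '{"linear":[[0,0,-0.004],[0,0,-0.007],[0,0,-0.007]],"delta_rot":[[0,0,0],[0,0,0],[0,0,0]],"fingers":[-1,-1,-1]}'
python3 -m crank '{"linear":[[0,0,-0.003],[0,0,-0.005],[0,0,-0.005]],"delta_rot":[[0,0,0],[0,0,0],[0,0,0]],"fingers":[-1,-1,-1]}'
```

```text
clock: 21.5
position: [0.5033, -0.3847, 0.0495]
tool_rot: [-3.142, 0.0, 1.752]
force: [-0.9, 0.3, -0.6]
grip_width: 0.028
finger_force: 60.5
clock: 21.8
position: [0.5034, -0.385, 0.0494]
tool_rot: [3.141, 0.0, 1.752]
force: [-3.9, 3.5, 18.0]
grip_width: 0.0278
finger_force: 62.6
```

The insert is on the cup floor. I'll ease up a little, then open partly to 45 mm and rise.

```bash
python3 -m crank '{"linear":[[0,0,0.004],[0,0,0.004],[0,0,0.004],[0,0,0.004],[0,0,0.004]],"delta_rot":[[0,0,0],[0,0,0],[0,0,0],[0,0,0],[0,0,0]],"fingers":[-1,-0.2,-0.1,0,0]}'
python3 -m crank '{"linear":[[0,0,0],[0,0,0.05],[0,0,0.15],[0,0,0.3],[0,0,0.5]],"delta_rot":[[0,0,0],[0,0,0],[0,0,0],[0,0,0],[0,0,0]],"fingers":[0,0,0,0,0]}'
python3 -m crank '{"linear":[[0,0,0.1],[0,0,0.1],[0,0,0.1]],"delta_rot":[[0,0,0],[0,0,0],[0,0,0]],"fingers":[0.5,0.5,0.5]}'
python3 - <<'E'
from h import *
f=grab_frame("scene");w=grab_frame("wrist")
cv2.imwrite("pics/z8.png",np.hstack([cv2.resize(f["image"][180:345,210:430,::-1],(400,300),interpolation=cv2.INTER_CUBIC),cv2.resize(w["image"][:,:,::-1],(400,300))]))
E
```

```text
clock: 22.3
position: [0.5033, -0.3847, 0.0492]
tool_rot: [-3.141, -0.0, 1.752]
force: [-0.5, 0.4, 0.6]
grip_width: 0.0424
finger_force: 0.0
clock: 22.8
position: [0.5025, -0.3842, 0.1752]
tool_rot: [-3.14, -0.002, 1.752]
force: [0.2, 0.2, -0.0]
grip_width: 0.0429
finger_force: 0.0
clock: 23.1
position: [0.5035, -0.3847, 0.2004]
tool_rot: [3.14, 0.001, 1.752]
force: [0.1, 0.4, 0.0]
grip_width: 0.0645
finger_force: 0.0
```

View pics/z8.png

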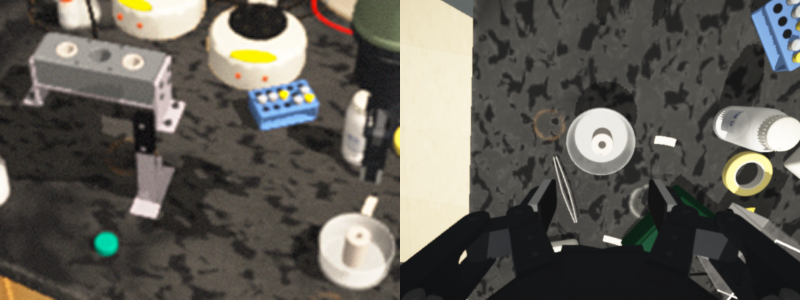

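The insert stands upright in the cup at (357,247), the ejector stands clear of the block at (150,180), and both wide inserts are seated. Handing in.

```bash
python3 -c "
from workcell import bot
print(bot.job_done())"
```

```text
the job is handed in; nothing more can be done
None
```

I handed the job in at about 23 s of the 69 s limit: the narrow-bored (middle) insert stands upright in the cup, the ejector stands on the bench clear of the block, and the wide inserts, rack, bottle and petri dishes looked undisturbed. No verdict came back, and the required push contact above 14 mm was inferred from wrist force and camera views, not measured directly.

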